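# Load and latch the drill jig

## Robot

A 7-joint arm with a two-finger parallel gripper is mounted at the origin on a cart in front of the work surface, level with it; the furniture and walls round the work are solid. World frame = base frame: x ahead of the robot, y to its left, z up, the work surface at z = 0. Lengths are in m, angles in rad, forces in N, time in s.
With the tool pointing down it reaches from about 0.4 to 0.875 m from the base axis. Payload 19.3 kg.
Tool frame: the origin (TCP) lies midway between the tips of the shut fingers; the grasp point (between the pads) lies 19 mm behind it (bot.pinch_z is the distance from the TCP to the grasp point, in m); z points along the fingers, y is the line along which they close (so a half turn about z gives the same grasp; the last joint's range is limited). The gripper opens to 85 mm and grips with 20 to 120 N. Pads are 22 mm wide; open, the fingers measure 114 mm over their backs; the gripper's body (76 mm by 85 mm) begins 54 mm behind the grasp point. The pads swing forward as they close: fully open they stand 13 mm farther back than shut.
Start: joints at [-1.256, 0.521, -0.036, 1.599, 0.021, 1.021, -0.113], TCP at [0.235, 0.579, 0.231] pointing down, gripper open.
Joint ranges: [-2.91, 2.91], [-0.3, 2.13], [-1.5, 1.42], [0.17, 2.43], [-1.26, 4.41], [0.16, 1.93], [-2.52, 2.52]. Speed limits (rad/s): [1.89, 1.89, 2.39, 2.39, 3.01, 3.01, 3.01].

## Interface

Orientations are given as [roll, pitch, yaw] about the fixed x, y, z axes, in that order (R = Rz(yaw) Ry(pitch) Rx(roll)).
In Python, from workcell import observe, viewer, bot gives the robot as it stands. The module is installed in compiled form; this text tells all that it offers.
- The arm moves only by the tool play_rows, never from a script. Its argument "motion" is a list of rows, each a list of 7 numbers: the shift along the tool's x, y, z in cm, then the turn, a rotation vector about the tool's x, y, z in rad, then the opening, from -1 (shut) to 1 (fully open), so that 0 is half open. A call has exactly 5 rows; each row is the pose to reach, as a shift and turn from the pose commanded when the call began, along the tool's axes at that moment; what a row does not reach only later rows make up. A row lasts 1/10 s, in which the tool goes at most 50 mm and 8.59 degrees, less where a joint would pass 70% of its speed; a pose out of reach is approached as far as the arm can. A call with a gripper value outside its range is refused whole. The fingers move at their own pace and stop on an object; "squeeze" is the grip in N (left out, the last holds). Time passes only in rows, so rows that repeat a pose let the fingers close, or fill a call up. It gives the time, the measured TCP pose, the force, the opening and the grip force at its end, in the units of the state.
- observe(): the state, without advancing time (a new reading comes with each control period).
- viewer.grab_frame(name): name is "side" or "top"; returns (picture, depth): 420x560x3 uint8, red, green, blue; 420x560 float32, m along the optical axis (not along the pixel's ray), 0 where there is no reading.
- viewer.camera_info(name): a dict with "fx", "fy", "cx", "cy" (pixels), "k1" (the pictures are not rectified: a ray, as slopes to the right and down, at radius r is drawn at 1 + k1 r^2 times it, then the intrinsics apply), "R" (3x3) and "t" (3): a world point X has camera coordinates R X + t. Camera axes: x right, y down, z forward; pixel columns grow to the right and rows downward; lengths in m; the calibration is good to about 2 mm. A picture is of the moment at which its call begins. camera_info takes no time and is no camera call.
- bot.job_done(): hands the job in; it is judged then, once.
The state is a dict: "clock": time; "qpos": joint angles; "qd": joint speeds; "joint_efforts": joint torques, N m; "position": TCP position; "tool_rot": TCP orientation; "force": force on the tool from outside, world axes, zero at the start; "moment": the same for the moment, N m; "grip_width": finger opening in m; "finger_force": force on a finger pad.
Only numpy, scipy, OpenCV 4.12 (cv2) and the standard library are available. Lean on these libraries where they do the work, as an engineer would, in place of code of your own. Each camera call takes 0.05 s, during which the arm holds its last target. There are 200 camera calls.

## Task

Get the pine offcut ready for drilling: lay it flat in the nest of the drill jig, then shut the hinged leaf fully down over it. Then swing the latch bar over the leaf and press it home in its catch until it snaps; leave everything else on the counter where it stands.

Things in the scene. Friction and masses are not known exactly. Their poses are not given: they have to be found in the camera images.
- jig: Drill jig fixed to the counter: dark steel base plate 206 x 142 mm, 12 thick, carrying a hinged aluminium leaf and a swinging steel latch bar. Origin: centre of the plate's underside. Its +x points to the leaf's hinge end, roughly the robot's left; -x (latch end) to the robot's right; +y roughly towards the robot; z up. Yaw varies about 1.57. Heights z below are above the counter.
- nest (a point): Centre of the nest's floor, 12 mm above the counter, axes as the jig's. Stops 8 mm thick and 12 high outline the nest, 118 mm along jig x by 51 along y. The side stops stand only near the corners (33 to 53 mm either way in x), so fingers have room beside the middle of the long sides.
- leaf_hinge (a point): Middle of the leaf's hinge axis, which runs along jig y: at jig x +82 mm, z 38 mm.
- leaf (a joint): Leaf angle, rad: 0 shut, level over the nest; grows as its free edge lifts; 1.57 upright; 2.1 limit, leaning back. Starts open, leaning back. Stiff hinge (0.26 N m): stays where left. Aluminium, 8 mm thick, 90 wide, reaching 163 mm from the axis. Shut: underside z 34, top z 42 mm. Two bushes (21 mm across, 5 high) stand on its outer face's centre line, 48 and 100 mm from the axis.
- leaf_edge (a point): Middle of the leaf's free edge (a lip 56 mm wide), half-way through its thickness, 163 mm from the hinge axis; it turns with the leaf, axes as the jig's when shut.
- bar_pivot (a point): Middle of the latch bar's pivot axis, which runs along jig x: at jig x -60, y -58 mm (far side), z 49 mm, between two cheeks rising to z 56 mm.
- latch_bar (a joint): Bar angle, rad: 0 home, level across the shut leaf's free end; grows as its ball end lifts; 1.57 upright; 2.1 limit, leaning out to jig -y. Starts open, leaning out. Stays where left (0.09 N m). Steel, 14 mm wide, 10 thick; home, its top is at z 54 mm. Below about 0.15 rad a sprung ball in the catch resists: press on (5 to 10 N on the bar) till it snaps under the ball, home at 0.
- bar_end (a point): Centre of the black ball, 18 mm across, at the bar's free end, 134 mm from the pivot axis; turns with the bar, axes as the jig's when home (bar along y).
- catch (a point): Where the bar rests in the catch: a fork open at the top, at jig x -60, y +58 mm (near side), z 49 mm. Its cheeks, on both sides of the bar, are 20 mm long in y and rise to z 64 mm; in one of them sits the small sprung brass ball.
- offcut_mid (a point): Centre of the pine offcut, a loose plain rectangular wooden block 45 x 110 x 20 mm (its x, y, z), about 0.06 kg (0.04 to 0.09), lying flat on a fixed 4 mm steel sheet on the counter: 10 mm above its underside; long axis = its y. Any end and either way round fits the nest, long side along the jig's x.
- form_block_1: Bystander, leave alone: maple block, 64 x 78 x 30 mm, with a concave cut in one side. Loose; origin at the centre of its underside.
- copper_cup: Bystander, leave alone: small copper cup, 64 mm across, 45 mm high. Loose; origin at the centre of its underside.
- masking_roll: Bystander, leave alone: roll of tan tape lying flat, 85 mm across, 24 mm high. Loose; origin at the centre of its underside.

How it is judged:
On the way, in this order (a step that is already met when the one before it is completed fails the run):
1. the offcut lies seated in the nest (x of offcut_mid in the frame of jig between -0.006 and 0.006 m and y of offcut_mid in the frame of jig between -0.006 and 0.006 m and z of offcut_mid in the frame of jig between 0.019 and 0.0245 m and angle between the y axis of offcut_mid and the x axis of jig, either way round below 0.1 rad and angle between offcut_mid's own z axis and vertical below 0.08 rad), for 0.2 s.
2. the leaf is shut over the seated offcut (all of step 1 and value of joint leaf below 0.04 rad), for 0.2 s.
3. the latch bar is home in its catch over the shut leaf (all of step 2 and value of joint latch_bar below 0.03 rad), for 0.2 s.
At the end, for the whole second after the job is handed in: The offcut lies flat in the nest (centre within 6 mm of the nest's centre each way, within 0.1 rad, on the floor), at rest, the leaf is shut (under 0.04 rad) and the latch bar is snapped home in its catch (under 0.03 rad) (all of step 3 and linear speed of offcut below 0.02 m/s); the robot touches nothing.
It fails at once if a bystander is pushed more than 30 mm from its place (distance of any of form_block_1, copper_cup, masking_roll from where it was at the start of the episode above 0.03 m).
It also fails if it takes over 67 s, if anything falls off the work surface, if the arm or the gripper's body presses on something with over 40 N, if the wrist force passes 120 N, or if a joint passes its speed limit or range.

## Working session

There is one attempt and no reset: what is moved stays moved. The work goes in short steps, Python scripts to look and compute and a tool call to move; the robot and the scene stay as the last step left them, time stands still between calls to the robot, and variables do not carry over. Pictures are saved under pics/ and viewed, at most 10 in all, crops included, and the job is handed in when it is done.

Besides the shell and the picture viewer there is one more tool, called after "Call:" by a JSON object that holds its "op" and its "data", one argument or row to a line. play_rows: Moves the arm, as the interface text tells. Its arguments: {"type":"object","properties":{"motion":{"type":"array"},"squeeze":{"type":"number"}},"required":["motion"]}

```bash
mkdir -p pics; cat > h.py <<'E'
import numpy as np, cv2
from workcell import observe, viewer, bot
def cloud(name):
    im,d=viewer.grab_frame(name); c=viewer.camera_info(name)
    K=np.array([[c['fx'],0,c['cx']],[0,c['fy'],c['cy']],[0,0,1.]])
    v,u=np.mgrid[:420,:560].astype(np.float32)
    xd=(u-c['cx'])/c['fx']; yd=(v-c['cy'])/c['fy']
    p=cv2.undistortPoints(np.stack([u,v],-1).reshape(-1,1,2),K,np.array([c['k1'],0,0,0.])).reshape(420,560,2)
    P=np.dstack([p[...,0]*d,p[...,1]*d,d]).reshape(-1,3)
    W=((P-np.array(c['t']))@np.array(c['R'])).reshape(420,560,3)
    W[d<=0]=np.nan
    return im,W
def save(im,n): cv2.imwrite('pics/'+n+'.png',im[...,::-1])
E
python3 - <<'E'
from h import *
for n in('top','side'):
    im,W=cloud(n); save(im,n+'0'); np.save(n+'0.npy',W); np.save(n+'0im.npy',im)
    c=viewer.camera_info(n); print(n,-np.array(c['R']).T@c['t'],c['k1'],c['fx'])
a=np.hstack([cv2.imread('pics/top0.png'),cv2.imread('pics/side0.png')])
s=observe();print(s)
E
```

```text
top [ 0.42131508 -0.08964221  0.96364843] -0.10179184691548604 386.82643517466823
side [ 0.47370046 -1.08410841  0.60111763] -0.07214959403758603 467.30718429957113
{'clock': 0.1, 'qpos': array([-1.25622254,  0.52198828, -0.03634936,  1.59990182,  0.02119858,
        1.02110735, -0.1127958 ]), 'qd': array([ 1.31295090e-03,  3.43948606e-05,  1.09913291e-03, -1.24917240e-03,
        6.36673859e-04, -6.51992114e-04,  2.06720259e-04]), 'joint_efforts': array([ 4.66878773e-03, -9.28481269e+01,  1.98474728e+00, -3.70519853e+01,
        1.82919303e-02,  5.42921189e-03,  1.26219129e-05]), 'position': array([0.23450467, 0.57903226, 0.23077954]), 'tool_rot': array([-3.14057431e+00,  5.81224432e-05,  2.75682950e+00]), 'force': array([-0.33205856,  0.39276847, -0.91143298]), 'moment': array([ 0.00964448, -0.02680923,  0.00716318]), 'finger_force': 0.0, 'grip_width': 0.08527086504809583}
```

View pics/top0.png

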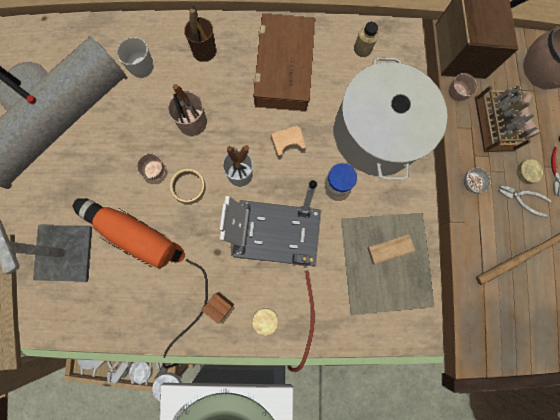

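View pics/side0.png

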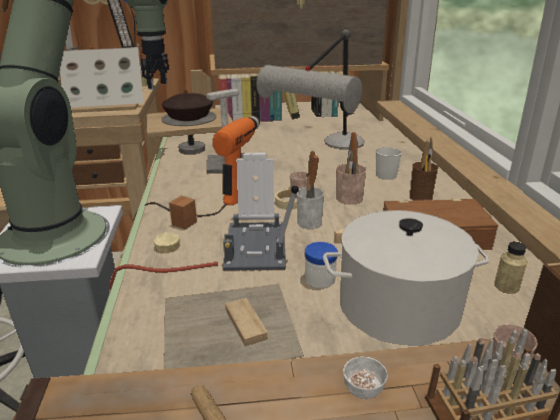

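The top view shows the jig plate near (277,234), with the leaf leaning back at (235,220) and the bar from (307,212) to (313,184). The offcut is at (391,249) on the sheet. The blue-lidded jar at (342,178) stands close to the bar. Next I measure the offcut and the jig.

```bash
cat >> h.py <<'E'
def rect(W,m):
    p=W[m]; r=cv2.minAreaRect((p[:,:2]*1000).astype(np.float32)); return r,len(p),np.nanmedian(p[:,2])
def biggest(m):
    n,l,s,_=cv2.connectedComponentsWithStats(m.astype(np.uint8)); k=1+np.argmax(s[1:,4]); return l==k
E
python3 - <<'E'
from h import *
for n,boxes in(('top',((360,225,425,275),(220,195,335,275))),('side',((215,290,280,350),(215,215,295,275)))):
    W=np.load(n+'0.npy'); im=np.load(n+'0im.npy'); v,u=np.mgrid[:420,:560]
    inb=lambda b:(u>=b[0])&(u<b[2])&(v>=b[1])&(v<b[3])
    z=W[...,2]; hsv=cv2.cvtColor(im,cv2.COLOR_RGB2HSV)
    sheet=inb(boxes[0])&(z>-.01)&(z<.012); print('sheet z',np.nanmedian(z[sheet]))
    m=biggest(inb(boxes[0])&(z>.017)&(z<.033)); print('off',rect(W,m))
    m=biggest(inb(boxes[1])&(z>.007)&(z<.018)&(hsv[...,1]<90)&(hsv[...,2]<130)); r=rect(W,m); print('plate',r, cv2.boxPoints(r[0]).round())
    for nm,lo,hi in (('stops',.02,.028),('hi',.03,.2)):
        q=W[inb(boxes[1])&(z>lo)&(z<hi)]; print(nm,len(q),q.min(0),q.max(0))
im=cv2.imread('pics/top0.png')[170:280,210:340]; cv2.imwrite('pics/crop0.png',cv2.resize(im,None,fx=5,fy=5,interpolation=cv2.INTER_CUBIC))
E
```

```text
sheet z 0.004144687214901058
off (((483.1688537597656, -402.5982360839844), (44.06553649902344, 112.14473724365234), 18.02643394470215), 775, np.float64(0.024002342298327397))
plate (((520.9742431640625, -118.11964416503906), (204.60202026367188, 142.24627685546875), 84.07929992675781), 3665, np.float64(0.011789055016128822)) [[ 440. -213.]
 [ 581. -227.]
 [ 602.  -24.]
 [ 461.   -9.]]
stops 212 [ 0.44609352 -0.19642739  0.02008749] [ 0.57104601 -0.05201884  0.0275752 ]
hi 1509 [ 0.4451914  -0.20100801  0.03371768] [0.59202529 0.00189692 0.19933353]
sheet z 0.004718932988892119
off (((481.8086242675781, -402.50054931640625), (45.587642669677734, 112.56660461425781), 17.45664405822754), 1050, np.float64(0.024560912208934367))
plate (((520.1114501953125, -119.39433288574219), (210.9836883544922, 141.7084503173828), 84.22220611572266), 2069, np.float64(0.01155668923144533)) [[ 439. -217.]
 [ 580. -231.]
 [ 601.  -22.]
 [ 460.   -7.]]
stops 230 [ 0.44548141 -0.19929244  0.02005377] [ 0.58399259 -0.02815352  0.02768411]
hi 668 [ 0.4444053  -0.20225857  0.03031679] [ 0.59357888 -0.02756377  0.12197725]
```

View pics/crop0.png

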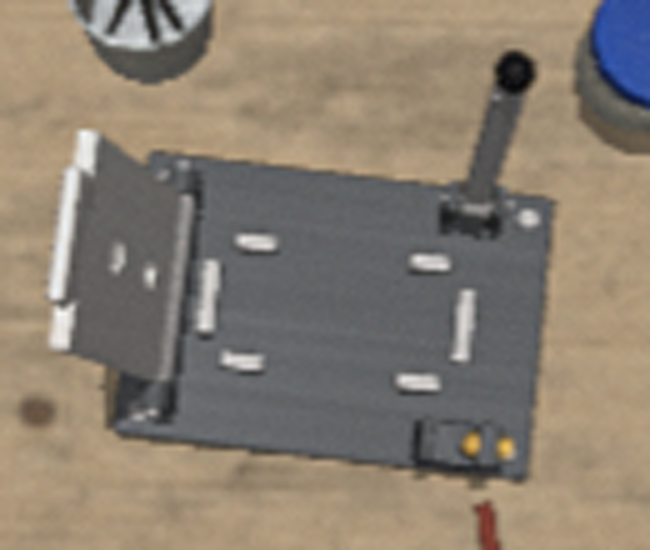

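The crop confirms the jig pose: plate centre at about (0.5205, -0.1187), yaw about 84.1°. The leaf leans back at the hinge end and the bar leans out. The nest stops surround crop pixel (336,311). Next I write a planner that prints move numbers and check clearance along the path.

```bash
cat >> h.py <<'E'
from scipy.spatial.transform import Rotation as Ro
J=np.array([.5205,-.1187]); JY=np.radians(84.15)
def jw(x,y,z): c,s=np.cos(JY),np.sin(JY); return np.array([J[0]+c*x-s*y,J[1]+s*x+c*y,z])
def down(yawdeg): return Ro.from_euler('xyz',[np.pi,0,np.radians(yawdeg)])
def plan(segs,start=None):
    """segs: (pos, Ro, opening, ncalls); prints compact rows per call"""
    s=observe(); p,R=start or (s['position'],Ro.from_euler('xyz',s['tool_rot']))
    for tp,tR,g,n in segs:
        for k in range(n):
            f=1/(n-k); d=R.inv().apply((np.array(tp)-p)*f)*100; w=(R.inv()*tR).as_rotvec()*f
            d=d.round(1 if n>1 else 2); w=w.round(3)
            rows=[[*(d*i/5).round(2).tolist(),*(w*i/5).round(3).tolist(),g] for i in range(1,6)]
            print(str(rows).replace(' ',''), 'max/row',round(np.linalg.norm(d)/5,2),round(np.linalg.norm(w)/5,3))
            p=p+R.apply(d/100); R=R*Ro.from_rotvec(w)
    print('end',p.round(4)); return p,R
E
python3 - <<'E'
from h import *
W=np.load('top0.npy').reshape(-1,3); W=W[~np.isnan(W[:,0])]
for a,b in(((.235,.579),(.5,.2)),((.5,.2),(.4825,-.4025))):
    a,b=np.array(a),np.array(b); t=np.clip(((W[:,:2]-a)@(b-a))/((b-a)@(b-a)),0,1)
    m=np.linalg.norm(W[:,:2]-a-t[:,None]*(b-a),axis=1)<.09; i=np.argmax(W[m,2]); print(W[m][i])
print('jig leaf edge exp',jw(82+0,0,0)*0+jw(.082-.163*np.cos(2.1),0,.038+.163*np.sin(2.1)))
plan([((.235,.579,.33),down(150),1,1),((.5,.2,.33),down(140),1,2),((.4825,-.4025,.13),down(107.8),1,3)])
E
```

```text
[0.42335252 0.39902554 0.25799152]
[0.47725743 0.15386538 0.22665349]
jig leaf edge exp [0.53724516 0.04473432 0.17870313]
[[-0.01,0.0,-1.98,-0.0,0.0,0.028,1],[-0.02,0.0,-3.97,-0.0,0.0,0.056,1],[-0.03,0.01,-5.95,-0.001,0.0,0.083,1],[-0.04,0.01,-7.94,-0.001,0.0,0.111,1],[-0.05,0.01,-9.92,-0.001,0.0,0.139,1]] max/row 1.98 0.028
[[-4.2,-1.96,0.0,0.0,0.0,0.017,1],[-8.4,-3.92,0.0,0.0,0.0,0.035,1],[-12.6,-5.88,0.0,0.0,0.0,0.052,1],[-16.8,-7.84,0.0,0.0,0.0,0.07,1],[-21.0,-9.8,0.0,0.0,0.0,0.087,1]] max/row 4.63 0.017
[[-4.34,-1.58,0.0,0.0,0.0,0.017,1],[-8.68,-3.16,0.0,0.0,0.0,0.035,1],[-13.02,-4.74,0.0,0.0,0.0,0.052,1],[-17.36,-6.32,0.0,0.0,0.0,0.07,1],[-21.7,-7.9,0.0,0.0,0.0,0.087,1]] max/row 4.62 0.017
[[-2.48,-3.16,1.34,0.0,0.0,0.037,1],[-4.96,-6.32,2.68,0.0,0.0,0.075,1],[-7.44,-9.48,4.02,0.0,0.0,0.112,1],[-9.92,-12.64,5.36,0.0,0.0,0.15,1],[-12.4,-15.8,6.7,0.0,0.0,0.187,1]] max/row 4.23 0.037
[[-3.04,-2.64,1.34,0.0,0.0,0.038,1],[-6.08,-5.28,2.68,0.0,0.0,0.075,1],[-9.12,-7.92,4.02,0.0,0.0,0.113,1],[-12.16,-10.56,5.36,0.0,0.0,0.15,1],[-15.2,-13.2,6.7,0.0,0.0,0.188,1]] max/row 4.24 0.038
[[-3.48,-2.02,1.32,0.0,0.0,0.037,1],[-6.96,-4.04,2.64,0.0,0.0,0.075,1],[-10.44,-6.06,3.96,0.0,0.0,0.112,1],[-13.92,-8.08,5.28,0.0,0.0,0.15,1],[-17.4,-10.1,6.6,0.0,0.0,0.187,1]] max/row 4.23 0.037
end [ 0.4824 -0.4031  0.1301]
```

Call:
{"op": "play_rows", "data": {
  "motion": [
    [0, 0, -2, 0, 0, 0.028, 1],
    [0, 0, -4, 0, 0, 0.056, 1],
    [0, 0, -6, 0, 0, 0.084, 1],
    [0, 0, -8, 0, 0, 0.111, 1],
    [0, 0, -10, 0, 0, 0.139, 1]
  ]
}}

```text
clock: 0.6
position: [0.2345, 0.5791, 0.3318]
tool_rot: [-3.141, 0.0, 2.617]
force: [1.1, 0.2, -0.8]
grip_width: 0.0855
finger_force: 0.0
```

Call:
{"op": "play_rows", "data": {
  "motion": [
    [-4.2, -1.96, 0, 0, 0, 0.017, 1],
    [-8.4, -3.92, 0, 0, 0, 0.035, 1],
    [-12.6, -5.88, 0, 0, 0, 0.052, 1],
    [-16.8, -7.84, 0, 0, 0, 0.07, 1],
    [-21.0, -9.8, 0, 0, 0, 0.087, 1]
  ]
}}

```text
clock: 1.1
position: [0.3681, 0.3876, 0.3312]
tool_rot: [-3.141, -0.0, 2.53]
force: [1.7, 0.4, 0.6]
grip_width: 0.0856
finger_force: 0.0
```

Call:
{"op": "play_rows", "data": {
  "motion": [
    [-4.34, -1.58, 0, 0, 0, 0.017, 1],
    [-8.68, -3.16, 0, 0, 0, 0.035, 1],
    [-13.0, -4.74, 0, 0, 0, 0.052, 1],
    [-17.4, -6.32, 0, 0, 0, 0.07, 1],
    [-21.7, -7.9, 0, 0, 0, 0.087, 1]
  ]
}}

```text
clock: 1.6
position: [0.5006, 0.1984, 0.3313]
tool_rot: [-3.141, -0.0, 2.443]
force: [1.3, 1.0, 0.1]
grip_width: 0.0849
finger_force: 0.0
```

Call:
{"op": "play_rows", "data": {
  "motion": [
    [-2.48, -3.16, 1.34, 0, 0, 0.037, 1],
    [-4.96, -6.32, 2.68, 0, 0, 0.075, 1],
    [-7.44, -9.48, 4.02, 0, 0, 0.112, 1],
    [-9.92, -12.64, 5.36, 0, 0, 0.15, 1],
    [-12.4, -15.8, 6.7, 0, 0, 0.187, 1]
  ]
}}

```text
clock: 2.1
position: [0.4929, -0.0021, 0.2638]
tool_rot: [3.142, -0.0, 2.255]
force: [2.0, -0.4, -0.9]
grip_width: 0.085
finger_force: 0.0
```

Call:
{"op": "play_rows", "data": {
  "motion": [
    [-3.04, -2.64, 1.34, 0, 0, 0.038, 1],
    [-6.08, -5.28, 2.68, 0, 0, 0.075, 1],
    [-9.12, -7.92, 4.02, 0, 0, 0.113, 1],
    [-12.16, -10.56, 5.36, 0, 0, 0.15, 1],
    [-15.2, -13.2, 6.7, 0, 0, 0.188, 1]
  ]
}}

```text
clock: 2.6
position: [0.4872, -0.2033, 0.1967]
tool_rot: [-3.142, -0.0, 2.067]
force: [0.6, -0.2, 0.6]
grip_width: 0.0855
finger_force: 0.0
```

Call:
{"op": "play_rows", "data": {
  "motion": [
    [-3.48, -2.02, 1.32, 0, 0, 0.037, 1],
    [-6.96, -4.04, 2.64, 0, 0, 0.075, 1],
    [-10.44, -6.06, 3.96, 0, 0, 0.112, 1],
    [-13.92, -8.08, 5.28, 0, 0, 0.15, 1],
    [-17.4, -10.1, 6.6, 0, 0, 0.187, 1]
  ]
}}

```text
clock: 3.1
position: [0.4816, -0.4043, 0.1304]
tool_rot: [-3.141, -0.001, 1.88]
force: [1.0, 0.4, -0.9]
grip_width: 0.0857
finger_force: 0.0
```

Call:
{"op": "play_rows", "data": {
  "motion": [
    [0.1, 0.1, 3, 0, 0, 0, 1],
    [0.14, 0.14, 6, 0, 0, 0, 1],
    [0.14, 0.14, 9, 0, 0, 0, 1],
    [0.14, 0.14, 11.5, 0, 0, 0, 1],
    [0.14, 0.14, 12.4, 0, 0, 0, 1]
  ]
}}

```text
clock: 3.6
position: [0.4817, -0.4002, 0.0047]
tool_rot: [-3.14, -0.003, 1.882]
force: [0.6, 1.1, 0.2]
grip_width: 0.0852
finger_force: 0.0
```

Call:
{"op": "play_rows", "data": {
  "motion": [
    [0, 0, 0, 0, 0, 0, 0.3],
    [0, 0, 0, 0, 0, 0, 0],
    [0, 0, 0, 0, 0, 0, -0.3],
    [0, 0, 0, 0, 0, 0, -0.3],
    [0, 0, 0, 0, 0, 0, -0.3]
  ],
  "squeeze": 40
}}

```text
clock: 4.1
position: [0.4834, -0.4016, 0.0088]
tool_rot: [3.14, 0.002, 1.882]
force: [-0.4, -0.1, 5.3]
grip_width: 0.0442
finger_force: 41.2
```

Call:
{"op": "play_rows", "data": {
  "motion": [
    [0, 0, 0, 0, 0, 0, -0.3],
    [0, 0, 0, 0, 0, 0, -0.3],
    [0, 0, 0, 0, 0, 0, -0.3],
    [0, 0, 0, 0, 0, 0, -0.3],
    [0, 0, 0, 0, 0, 0, -0.3]
  ]
}}

```text
clock: 4.6
position: [0.4834, -0.4016, 0.0088]
tool_rot: [3.14, 0.002, 1.882]
force: [-0.0, 0.7, 6.0]
grip_width: 0.0443
finger_force: 41.2
```

```bash
python3 - <<'E'
from h import *
plan([((.483,-.402,.13),down(107.83),-.3,1),((.519,-.118,.13),down(84.15),-.3,2)])
E
```

```text
[[-0.01,-0.01,-2.42,0.0,0.0,-0.0,-0.3],[-0.02,-0.02,-4.85,0.0,0.001,-0.0,-0.3],[-0.02,-0.02,-7.27,0.001,0.001,-0.0,-0.3],[-0.03,-0.03,-9.7,0.001,0.002,-0.0,-0.3],[-0.04,-0.04,-12.12,0.001,0.002,-0.0,-0.3]] max/row 2.42 0.0
[[2.6,1.22,0.0,0.0,-0.0,0.041,-0.3],[5.2,2.44,0.0,0.0,-0.0,0.083,-0.3],[7.8,3.66,0.0,0.0,-0.0,0.124,-0.3],[10.4,4.88,0.0,0.0,-0.0,0.166,-0.3],[13.0,6.1,0.0,0.0,-0.0,0.207,-0.3]] max/row 2.87 0.041
[[2.78,0.64,0.0,0.0,-0.0,0.041,-0.3],[5.56,1.28,0.0,0.0,-0.0,0.082,-0.3],[8.34,1.92,0.0,0.0,-0.0,0.124,-0.3],[11.12,2.56,0.0,0.0,-0.0,0.165,-0.3],[13.9,3.2,0.0,0.0,-0.0,0.206,-0.3]] max/row 2.85 0.041
end [ 0.5187 -0.1179  0.1302]
```

Call:
{"op": "play_rows", "data": {
  "motion": [
    [0, 0, -1, 0, 0, 0, -0.3],
    [0, 0, -3, 0, 0, 0, -0.3],
    [0, 0, -6, 0, 0, 0, -0.3],
    [0, 0, -9.5, 0, 0, 0, -0.3],
    [0, 0, -12.2, 0, 0, 0, -0.3]
  ]
}}

```text
clock: 5.1
position: [0.4831, -0.4015, 0.1326]
tool_rot: [3.14, 0.002, 1.882]
force: [-0.8, -0.0, -0.4]
grip_width: 0.0443
finger_force: 41.1
```

Call:
{"op": "play_rows", "data": {
  "motion": [
    [2.6, 1.22, 0, 0, 0, 0.041, -0.3],
    [5.2, 2.44, 0, 0, 0, 0.083, -0.3],
    [7.8, 3.66, 0, 0, 0, 0.124, -0.3],
    [10.4, 4.88, 0, 0, 0, 0.166, -0.3],
    [13.0, 6.1, 0, 0, 0, 0.207, -0.3]
  ]
}}

```text
clock: 5.6
position: [0.5013, -0.2576, 0.1306]
tool_rot: [3.14, 0.0, 1.673]
force: [0.4, -0.3, -1.5]
grip_width: 0.044
finger_force: 41.1
```

Call:
{"op": "play_rows", "data": {
  "motion": [
    [2.78, 0.64, 0, 0, 0, 0.041, -0.3],
    [5.56, 1.28, 0, 0, 0, 0.082, -0.3],
    [8.34, 1.92, 0, 0, 0, 0.124, -0.3],
    [11.12, 2.56, 0, 0, 0, 0.165, -0.3],
    [13.9, 3.2, 0, 0, 0, 0.206, -0.3]
  ]
}}

```text
clock: 6.1
position: [0.5188, -0.1158, 0.1305]
tool_rot: [3.14, -0.001, 1.467]
force: [0.1, -0.2, -0.0]
grip_width: 0.044
finger_force: 41.0
```

```bash
python3 - <<'E'
from h import *
s=observe(); print(s['position'],s['tool_rot'],s['grip_width'])
out=[]
for n in('top','side'):
    im,W=cloud(n); np.save(n+'1.npy',W); np.save(n+'1im.npy',im)
    out.append(cv2.resize(im[150:290,190:350] if n=='top' else im[170:290,190:350],(640 if 0 else 400,350 if n=='top' else 300)))
    hsv=cv2.cvtColor(im,cv2.COLOR_RGB2HSV); z=W[...,2]
    m=(np.linalg.norm(W[...,:2]-s['position'][:2],axis=-1)<.09)&(z>s['position'][2]-.02)&(z<s['position'][2]+.03)&(hsv[...,0]<25)&(hsv[...,1]>70)
    if m.sum()>20:
        m=biggest(m); p=W[m]; print(n,m.sum(),rect(W,m),p.min(0),p.max(0))
save(np.vstack(out),'s1')
E
```

```text
[ 0.51879072 -0.11582665  0.13054615] [ 3.14015481e+00 -7.38030491e-04  1.46704904e+00] 0.044043732605814324
side 504 (((519.115234375, -114.02149963378906), (113.47098541259766, 44.30271911621094), 85.11800384521484), 504, np.float64(0.14456314105486634)) [ 0.49296626 -0.17101002  0.12851504] [ 0.54277488 -0.05755259  0.16029016]
```

View pics/s1.png

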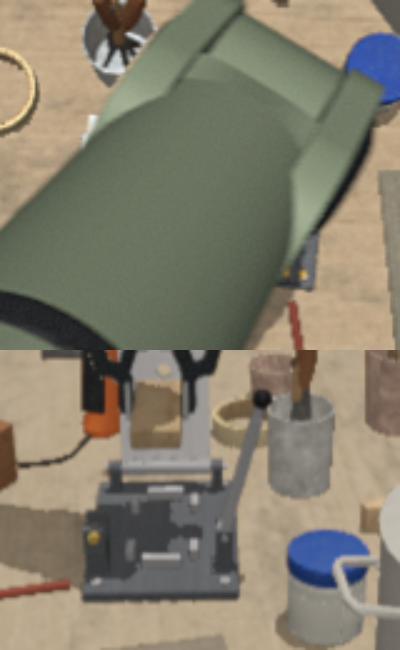

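The arm hides the block in the top view. The side view shows it level between the fingers over the open nest, and the nest is clear. I'll check the nest centre from the light-coloured stops.

```bash
python3 - <<'E'
from h import *
im=np.load('top0im.npy'); c=viewer.camera_info('top')
K=np.array([[c['fx'],0,c['cx']],[0,c['fy'],c['cy']],[0,0,1.]])
R=np.array(c['R']);C=-R.T@c['t']
def ray(u,v,z):
    p=cv2.undistortPoints(np.array([[[u,v]]],float),K,np.array([c['k1'],0,0,0.])).ravel()
    d=R.T@[p[0],p[1],1]; return C+d*(z-C[2])/d[2]
P=[]
for x,y in((208,297),(465,325),(257,243),(430,262),(243,361),(418,382)):
    w=ray(210+x/5-.4,170+y/5-.4,.024); P.append(w); print(w.round(4))
P=np.array(P); print(P[:2].mean(0),P[2:].mean(0),np.degrees(np.arctan2(*(P[0]-P[1])[[1,0]])),np.linalg.norm(P[0]-P[1]))
# side now: relation of plate
W=np.load('side1.npy')
plan([((.5205,-.119,.036),down(84.15),-.3,1),((.5205,-.119,.0175),down(84.15),-.3,1)])
E
```

```text
[ 0.5269 -0.055   0.024 ]
[ 0.515  -0.1807  0.024 ]
[ 0.5538 -0.0784  0.024 ]
[ 0.5457 -0.1634  0.024 ]
[ 0.4959 -0.0726  0.024 ]
[ 0.4869 -0.1578  0.024 ]
[ 0.52091912 -0.11782833  0.024     ] [ 0.52058782 -0.11806589  0.024     ] 84.59096277227377 0.12621698346505722
[[-0.12,0.03,1.88,0.0,-0.0,0.001,-0.3],[-0.24,0.07,3.76,0.0,-0.001,0.001,-0.3],[-0.36,0.1,5.65,0.001,-0.001,0.002,-0.3],[-0.48,0.14,7.53,0.001,-0.002,0.002,-0.3],[-0.6,0.17,9.41,0.001,-0.002,0.003,-0.3]] max/row 1.89 0.001
[[-0.0,-0.0,0.37,-0.0,-0.0,0.0,-0.3],[-0.0,-0.0,0.74,-0.0,-0.0,0.0,-0.3],[-0.0,-0.0,1.11,-0.0,-0.0,0.0,-0.3],[-0.0,-0.0,1.48,-0.0,-0.0,0.0,-0.3],[-0.0,-0.0,1.85,-0.0,-0.0,0.0,-0.3]] max/row 0.37 0.0
end [ 0.5205 -0.119   0.0175]
```

```bash
python3 - <<'E'
from h import *
s=observe(); print(s['position'],s['tool_rot'])
im,W=cloud('side'); hsv=cv2.cvtColor(im,cv2.COLOR_RGB2HSV); z=W[...,2]
m=biggest((np.linalg.norm(W[...,:2]-s['position'][:2],axis=-1)<.09)&(z>.11)&(z<.16)&(hsv[...,0]<25)&(hsv[...,1]>70))
p=W[m]; print(rect(W,m),p.min(0),p.max(0)); print(observe()['position'])
E
```

```text
[ 0.51934846 -0.11303384  0.13013604] [ 3.14086041e+00 -2.08412656e-03  1.47212343e+00]
(((518.8660888671875, -117.10579681396484), (111.22689056396484, 43.67190933227539), 86.91143035888672), 492, np.float64(0.14468553058880532)) [ 0.4943772  -0.17323876  0.12939983] [ 0.54236892 -0.06127657  0.15967894]
[ 0.519065   -0.11523221  0.13024443]
```

Call:
{"op": "play_rows", "data": {
  "motion": [
    [-0.2, 0.1, 1.5, 0, 0, 0, -0.3],
    [-0.22, 0.18, 4, 0, 0, 0, -0.3],
    [-0.22, 0.18, 6.5, 0, 0, 0, -0.3],
    [-0.22, 0.18, 8.5, 0, 0, 0, -0.3],
    [-0.22, 0.18, 9.3, 0, 0, 0, -0.3]
  ]
}}

```text
clock: 6.75
position: [0.5189, -0.1207, 0.0345]
tool_rot: [-3.139, 0.0, 1.467]
force: [-0.5, 0.1, -1.5]
grip_width: 0.044
finger_force: 41.0
```

Call:
{"op": "play_rows", "data": {
  "motion": [
    [0, 0, 0, 0, 0, 0, -0.3],
    [0, 0, 0, 0, 0, 0, -0.3],
    [0, 0, 0.5, 0, 0, 0, -0.3],
    [0, 0, 1.0, 0, 0, 0, -0.3],
    [0, 0, 1.2, 0, 0, 0, -0.3]
  ]
}}

```text
clock: 7.25
position: [0.5201, -0.1193, 0.0241]
tool_rot: [3.142, -0.0, 1.469]
force: [0.1, -0.2, -0.7]
grip_width: 0.044
finger_force: 41.0
```

Call:
{"op": "play_rows", "data": {
  "motion": [
    [0, 0, 0.2, 0, 0, 0, -0.3],
    [0, 0, 0.5, 0, 0, 0, -0.3],
    [0, 0, 0.7, 0, 0, 0, -0.3],
    [0, 0, 0.7, 0, 0, 0, -0.3],
    [0, 0, 0.7, 0, 0, 0, -0.3]
  ]
}}

```text
clock: 7.75
position: [0.5201, -0.1195, 0.0173]
tool_rot: [-3.142, 0.0, 1.469]
force: [0.5, -0.2, -0.3]
grip_width: 0.0441
finger_force: 41.1
```

Call:
{"op": "play_rows", "data": {
  "motion": [
    [0, 0, 0, 0, 0, 0, 0.1],
    [0, 0, 0, 0, 0, 0, 0.4],
    [0, 0, 0, 0, 0, 0, 0.5],
    [0, 0, 0, 0, 0, 0, 0.5],
    [0, 0, -0.5, 0, 0, 0, 0.5]
  ]
}}

```text
clock: 8.25
position: [0.5198, -0.1195, 0.0221]
tool_rot: [-3.141, -0.0, 1.469]
force: [-0.8, 0.4, 0.2]
grip_width: 0.064
finger_force: 0.0
```

Call:
{"op": "play_rows", "data": {
  "motion": [
    [0, 0, -2, 0, 0, 0, 0.5],
    [0, 0, -5, 0, 0, 0, 0.5],
    [0, 0, -9, 0, 0, 0, 0.5],
    [0, 0, -13, 0, 0, 0, 0.5],
    [0, 0, -17, 0, 0, 0, 0.5]
  ]
}}

```text
clock: 8.75
position: [0.5197, -0.1196, 0.1942]
tool_rot: [-3.141, 0.0, 1.468]
force: [-0.8, -0.6, -0.0]
grip_width: 0.064
finger_force: 0.0
```

Call:
{"op": "play_rows", "data": {
  "motion": [
    [0, 0, -4, 0, 0, 0, 0],
    [0, 0, -7, 0, 0, 0, -1],
    [0, 0, -8, 0, 0, 0, -1],
    [0, 0, -8, 0, 0, 0, -1],
    [0, 0, -8, 0, 0, 0, -1]
  ]
}}

```text
clock: 9.25
position: [0.5197, -0.1192, 0.2714]
tool_rot: [-3.141, -0.0, 1.469]
force: [-0.4, -0.1, -0.9]
grip_width: -0.0002
finger_force: 0.0
```

```bash
python3 - <<'E'
from h import *
s=observe(); print(s['position'],s['tool_rot'],s['grip_width'],s['qpos'].round(2))
im,W=cloud('side'); np.save('side2.npy',W); np.save('side2im.npy',im)
save(cv2.resize(im[130:290,190:350],None,fx=3.5,fy=3.5),'s2')
hsv=cv2.cvtColor(im,cv2.COLOR_RGB2HSV); z=W[...,2]
m=biggest((np.linalg.norm(W[...,:2]-J,axis=-1)<.07)&(z>.02)&(z<.045)&(hsv[...,0]<25)&(hsv[...,1]>70))
p=W[m]; print(rect(W,m),p.min(0),p.max(0))
E
```

```text
[ 0.51966387 -0.11922654  0.27144452] [-3.14057507e+00 -1.43253189e-04  1.46895387e+00] -0.0002102493267860566 [-0.4   0.4   0.69  1.82 -0.3   1.03  0.31]
(((519.7363891601562, -122.34770202636719), (116.29808807373047, 43.99022674560547), 83.11848449707031), 486, np.float64(0.031348178258228235)) [ 0.49389782 -0.17998452  0.02011428] [ 0.54658599 -0.06275001  0.03550035]
```

View pics/s2.png

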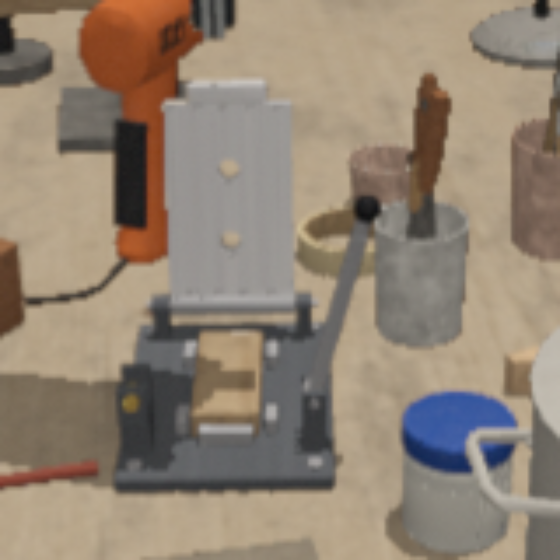

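The offcut sits level in the nest with its top at z ≈ 31 mm. The leaf stands open behind it and the latch bar leans out to the ball at (367,208). Before going behind the leaf, I check the clearance to the drill and the pots.

```bash
python3 - <<'E'
from h import *
W=np.vstack([np.load(n).reshape(-1,3) for n in('top0.npy','side2.npy')]); W=W[~np.isnan(W[:,0])]
c,s=np.cos(JY),np.sin(JY); d=W[:,:2]-J; X=d@[c,s]; Y=d@[-s,c]; z=W[:,2]
L=(abs(Y)<.03)&(X>.12)&(X<.2)&(z>.1)&(z<.21); print('leaf top',X[L].max(),z[L].max(), X[L][np.argmax(z[L])])
for zl in(.05,.1,.13,.2):
    m=(X>.185)&(X<.33)&(abs(Y)<.15)&(z>zl); 
    if m.any(): print(zl,m.sum(),'nearest (X,Y,z) to (.19,-.01):',end=' '); r=np.hypot(X[m]-.195,Y[m]+.01); 
    if m.any(): 
        for i in np.argsort(r)[:200:60]: print(np.round([X[m][i],Y[m][i],z[m][i],r[i]],3),end=' ')
    print()
b=(X>-.075)&(X<-.045)&(Y<-.1)&(Y>-.16)&(z>.08); print('ball',X[b].mean(),Y[b].min(),z[b].max(),b.sum())
E
```

```text
leaf top 0.12277825404151264 0.19501430169045242 0.12277825404151264
0.05 3713 nearest (X,Y,z) to (.19,-.01): [0.22  0.053 0.182 0.068] [0.233 0.052 0.195 0.073] [0.24  0.049 0.181 0.075] [0.206 0.065 0.184 0.076] 
0.1 3398 nearest (X,Y,z) to (.19,-.01): [0.22  0.053 0.182 0.068] [0.233 0.052 0.195 0.073] [0.24  0.049 0.181 0.075] [0.206 0.065 0.184 0.076] 
0.13 3244 nearest (X,Y,z) to (.19,-.01): [0.22  0.053 0.182 0.068] [0.233 0.052 0.195 0.073] [0.24  0.049 0.181 0.075] [0.206 0.065 0.184 0.076] 
0.2 2344 nearest (X,Y,z) to (.19,-.01): [0.23  0.05  0.201 0.069] [0.211 0.066 0.203 0.078] [0.252 0.046 0.205 0.08 ] [0.226 0.067 0.213 0.083] <stdin>:11: RuntimeWarning: Mean of empty slice.
  ret = ret.dtype.type(ret / rcount)
Traceback (most recent call last):
ValueError: zero-size array to reduction operation minimum which has no identity
```

Call:
{"op": "play_rows", "data": {
  "motion": [
    [3.2, 0.3, 0, 0, 0, 0, -1],
    [6.5, 0.7, 0, 0, 0, 0, -1],
    [10, 1.1, 0, 0, 0, 0, -1],
    [13.5, 1.5, 0, 0, 0, 0, -1],
    [16, 1.5, 0, 0, 0, 0, -1]
  ]
}}

```text
clock: 9.8
position: [0.5512, 0.0405, 0.2708]
tool_rot: [-3.14, 0.001, 1.47]
force: [0.4, -0.1, 0.1]
grip_width: -0.0002
finger_force: 0.0
```

Call:
{"op": "play_rows", "data": {
  "motion": [
    [0, 0, 0, 0, 0, 0, -1],
    [0, 0, 2, 0, 0, 0, -1],
    [0, 0, 5, 0, 0, 0, -1],
    [0, 0, 8.5, 0, 0, 0, -1],
    [0, 0, 10.6, 0, 0, 0, -1]
  ]
}}

```text
clock: 10.3
position: [0.5498, 0.0373, 0.1631]
tool_rot: [-3.138, 0.002, 1.468]
force: [0.4, 0.2, 0.8]
grip_width: 0.0001
finger_force: 0.0
```

Call:
{"op": "play_rows", "data": {
  "motion": [
    [-1, 0, 0, 0, 0, 0, -1],
    [-2.3, 0, -0.3, 0, 0, 0, -1],
    [-3.6, 0, -0.6, 0, 0, 0, -1],
    [-5, 0, -0.9, 0, 0, 0, -1],
    [-6.3, 0, -1.1, 0, 0, 0, -1]
  ]
}}

```text
clock: 10.8
position: [0.545, -0.0261, 0.1785]
tool_rot: [3.14, -0.001, 1.468]
force: [-0.2, 2.2, -1.7]
grip_width: -0.0001
finger_force: 0.9
```

```bash
python3 - <<'E'
from h import *
s=observe(); print(s['position'],s['tool_rot'],s['force'])
im,W=cloud('side'); save(cv2.resize(im[100:260,190:350],None,fx=3.5,fy=3.5),'s3')
E
```

```text
[ 0.54503611 -0.02605974  0.17845873] [ 3.14015121e+00 -5.15365913e-04  1.46809519e+00] [-0.19502646  2.24172138 -1.67784944]
```

View pics/s3.png

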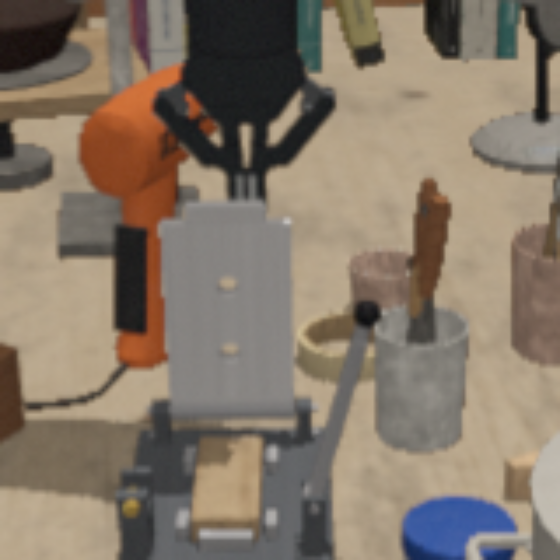

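The closed fingers at (246,185) are behind the leaf's top edge, and the 2 N reading fits contact. I continue pushing along the arc.

Call:
{"op": "play_rows", "data": {
  "motion": [
    [-1.5, 0, 0, 0, 0, 0, -1],
    [-2.9, 0, 0, 0, 0, 0, -1],
    [-4.3, 0, 0.4, 0, 0, 0, -1],
    [-5.7, 0, 0.85, 0, 0, 0, -1],
    [-7, 0, 1.5, 0, 0, 0, -1]
  ]
}}

```text
clock: 11.35
position: [0.5376, -0.0957, 0.162]
tool_rot: [3.141, 0.0, 1.468]
force: [0.6, -0.1, 1.4]
grip_width: 0.0001
finger_force: 0.7
```

Call:
{"op": "play_rows", "data": {
  "motion": [
    [-1.3, 0, 0.7, 0, 0, 0, -1],
    [-2.4, 0, 1.65, 0, 0, 0, -1],
    [-3.5, 0, 2.6, 0, 0, 0, -1],
    [-4.4, 0, 3.75, 0, 0, 0, -1],
    [-5.3, 0, 4.95, 0, 0, 0, -1]
  ]
}}

```text
clock: 11.85
position: [0.5322, -0.1476, 0.1117]
tool_rot: [-3.141, 0.0, 1.469]
force: [-0.1, 0.5, 0.7]
grip_width: 0.0002
finger_force: 0.5
```

Call:
{"op": "play_rows", "data": {
  "motion": [
    [-0.7, 0, 1.3, 0, 0, 0, -1],
    [-1.3, 0, 2.65, 0, 0, 0, -1],
    [-1.6, 0, 3.7, 0, 0, 0, -1],
    [-1.9, 0, 4.75, 0, 0, 0, -1],
    [-2, 0, 5.3, 0, 0, 0, -1]
  ]
}}

```text
clock: 12.35
position: [0.53, -0.1668, 0.0587]
tool_rot: [-3.141, -0.0, 1.469]
force: [0.2, 0.5, 1.5]
grip_width: -0.0001
finger_force: 0.4
```

Call:
{"op": "play_rows", "data": {
  "motion": [
    [-0.1, 0, 0.5, 0, 0, 0, -1],
    [-0.1, 0, 1, 0, 0, 0, -1],
    [-0.1, 0, 1.4, 0, 0, 0, -1],
    [-0.1, 0, 1.7, 0, 0, 0, -1],
    [-0.1, 0, 1.9, 0, 0, 0, -1]
  ]
}}

```text
clock: 12.85
position: [0.5305, -0.1678, 0.0413]
tool_rot: [3.141, -0.0, 1.469]
force: [-8.2, 4.7, 40.9]
grip_width: -0.0002
finger_force: 20.2
```

Call:
{"op": "play_rows", "data": {
  "motion": [
    [0, 0, -1.5, 0, 0, 0, -1],
    [0, 0, -5, 0, 0, 0, -1],
    [0, 0, -9, 0, 0, 0, -1],
    [0, 0, -13, 0, 0, 0, -1],
    [0, 0, -17, 0, 0, 0, -1]
  ]
}}

```text
clock: 13.35
position: [0.53, -0.1677, 0.2128]
tool_rot: [3.141, 0.0, 1.469]
force: [0.2, -0.1, 0.4]
grip_width: 0.0
finger_force: 0.0
```

```bash
cat >> h.py <<'E'
def ray(n,u,v):
    c=viewer.camera_info(n); K=np.array([[c['fx'],0,c['cx']],[0,c['fy'],c['cy']],[0,0,1.]]); R=np.array(c['R'])
    p=cv2.undistortPoints(np.array([[[u,v]]],float),K,np.array([c['k1'],0,0,0.])).ravel()
    d=R.T@[p[0],p[1],1]; return -R.T@c['t'],d/np.linalg.norm(d)
def tri(a,b):
    (A,d),(B,e)=a,b; t=np.linalg.lstsq(np.c_[d,-e],B-A,rcond=None)[0]; P,Q=A+t[0]*d,B+t[1]*e; return (P+Q)/2,np.linalg.norm(P-Q)
def wj(p): c,s=np.cos(JY),np.sin(JY); d=np.asarray(p)[...,:2]-J; return np.stack([d@[c,s],d@[-s,c],np.asarray(p)[...,2]],-1)
E
python3 - <<'E'
from h import *
s=observe(); print(s['position'],s['tool_rot'],s['force'])
im,W=cloud('side'); save(cv2.resize(im[130:290,190:350],None,fx=3.5,fy=3.5),'s4')
P=wj(W); m=(abs(P[...,1])<.04)&(P[...,0]>-.08)&(P[...,0]<.06)&(P[...,2]>.03)&(P[...,2]<.06); q=P[m]
print('leaf',len(q),np.median(q[:,2]),np.polyfit(q[:,0],q[:,2],1))
b,e=tri(ray('top',312.6,184),ray('side',294.5,189)); j=wj(b); print('ball',b,j,e, 'angle',np.arctan2(j[2]-.049,j[1]+.058),np.hypot(j[2]-.049,j[1]+.058))
W=np.vstack([np.load('top0.npy').reshape(-1,3),W.reshape(-1,3)]); P=wj(W[~np.isnan(W[:,0])])
m=(P[:,1]<-.1)&(P[:,1]>-.25)&(P[:,0]>-.2)&(P[:,0]<.1)&(P[:,2]>.03); q=P[m]
g=np.floor(q[:,:2]/.02).astype(int)
for k in np.unique(g,axis=0):
    w=(g==k).all(1); print(k*.02,round(q[w,2].max(),3),end='; ')
E
```

```text
[ 0.53000899 -0.16768872  0.2128131 ] [3.14125342e+00 4.22308901e-05 1.46866788e+00] [ 0.23743683 -0.05478895  0.40287511]
leaf 1051 0.04160546118439477 [0.01430968 0.04173164]
ball [ 0.60553903 -0.18649628  0.17996317] [-0.05877565 -0.09150626  0.17996317] 0.0001113827583974453 angle 1.8212684514617992 0.13518143941342345
[-0.2  -0.26] 0.167; [-0.2  -0.24] 0.164; [-0.2  -0.22] 0.161; [-0.2 -0.2] 0.159; [-0.2  -0.18] 0.155; [-0.18 -0.26] 0.164; [-0.18 -0.24] 0.163; [-0.18 -0.22] 0.164; [-0.18 -0.2 ] 0.157; [-0.18 -0.18] 0.078; [-0.18 -0.16] 0.079; [-0.18 -0.14] 0.08; [-0.18 -0.12] 0.075; [-0.16 -0.26] 0.162; [-0.16 -0.24] 0.16; [-0.16 -0.22] 0.158; [-0.16 -0.2 ] 0.153; [-0.16 -0.18] 0.082; [-0.16 -0.16] 0.081; [-0.16 -0.14] 0.079; [-0.16 -0.12] 0.08; [-0.14 -0.26] 0.156; [-0.14 -0.24] 0.156; [-0.14 -0.22] 0.155; [-0.14 -0.18] 0.081; [-0.14 -0.16] 0.081; [-0.14 -0.14] 0.08; [-0.14 -0.12] 0.081; [-0.12 -0.18] 0.079; [-0.12 -0.16] 0.081; [-0.12 -0.14] 0.08; [-0.12 -0.12] 0.079; [-0.08 -0.12] 0.185; [-0.06 -0.24] 0.034; [-0.06 -0.12] 0.185; [-0.04 -0.26] 0.033; [-0.04 -0.24] 0.034; [-0.02 -0.26] 0.035; [-0.02 -0.24] 0.034; [ 0.   -0.26] 0.033; [ 0.   -0.24] 0.034; [ 0.   -0.22] 0.034; [ 0.  -0.2] 0.032; [ 0.02 -0.26] 0.032; [ 0.02 -0.24] 0.033; [ 0.02 -0.22] 0.032; [ 0.02 -0.2 ] 0.031; [ 0.04 -0.26] 0.031; [ 0.04 -0.24] 0.032; [ 0.06 -0.16] 0.186; [ 0.06 -0.14] 0.093; [ 0.08 -0.18] 0.092; [ 0.08 -0.16] 0.202; [ 0.08 -0.14] 0.19; [ 0.08 -0.12] 0.092;
```

View pics/s4.png

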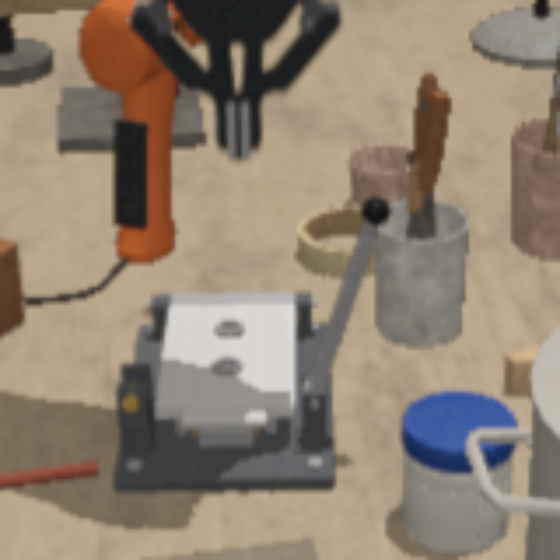

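The leaf is shut: its top is at z 41.6 mm and level. The ball is at about (375,210) in the crop, which puts the bar near 1.85 rad. I'll go outside the bar and push it over.

Call:
{"op": "play_rows", "data": {
  "motion": [
    [0, 0, -2, 0, 0, 0, -1],
    [-0.4, 3.5, -2.5, 0, 0, 0, -1],
    [-0.8, 7.5, -2.5, 0, 0, 0, -1],
    [-1.2, 11, -2.5, 0, 0, 0, -1],
    [-1.2, 13.5, -2.5, 0, 0, 0, -1]
  ]
}}

```text
clock: 13.9
position: [0.665, -0.1937, 0.2358]
tool_rot: [3.141, 0.0, 1.469]
force: [-0.2, 0.7, -0.2]
grip_width: -0.0005
finger_force: 0.0
```

Call:
{"op": "play_rows", "data": {
  "motion": [
    [0, 0, 0, 0, 0, 0, -1],
    [0, 0, 2, 0, 0, 0, -1],
    [0, 0, 4.5, 0, 0, 0, -1],
    [0, 0, 7, 0, 0, 0, -1],
    [0, 0, 8.8, 0, 0, 0, -1]
  ]
}}

```text
clock: 14.4
position: [0.6624, -0.1931, 0.1466]
tool_rot: [-3.141, -0.0, 1.469]
force: [-0.1, -0.7, -0.2]
grip_width: -0.0002
finger_force: 0.0
```

Call:
{"op": "play_rows", "data": {
  "motion": [
    [0, -1, 0, 0, 0, 0, -1],
    [0, -2.5, 0, 0, 0, 0, -1],
    [0, -4, 0, 0, 0, 0, -1],
    [0, -5.6, 0, 0, 0, 0, -1],
    [0, -7.2, 0, 0, 0, 0, -1]
  ]
}}

```text
clock: 14.9
position: [0.5927, -0.1864, 0.1503]
tool_rot: [3.136, 0.0, 1.469]
force: [1.1, 0.6, 20.9]
grip_width: 0.0001
finger_force: 8.9
```

```bash
python3 - <<'E'
from h import *
s=observe(); print(s['position'],wj(s['position']),s['tool_rot'],s['force'])
im,W=cloud('side'); save(cv2.resize(im[130:290,190:350],None,fx=3.5,fy=3.5),'s5')
E
```

```text
[ 0.59269371 -0.18640839  0.15029441] [-0.05999747 -0.07871887  0.15029441] [3.13630175e+00 3.38022195e-04 1.46894118e+00] [ 1.11533473  0.57732089 20.85295273]
```

View pics/s5.png

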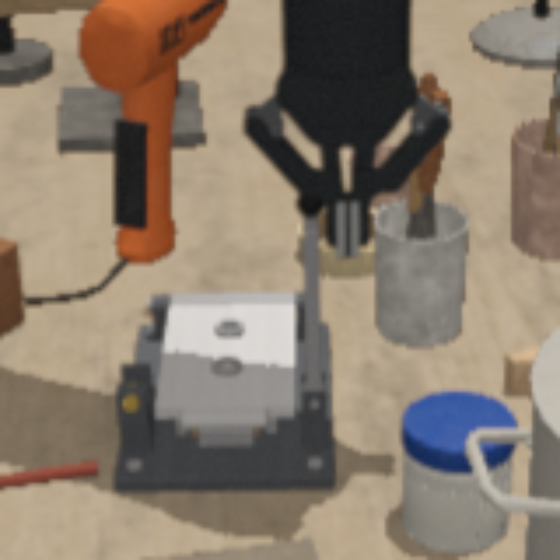

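The ball at (311,203) is wedged under the flared finger linkage, which explains the 21 N upward reading. I raise the tool 2 cm, then continue.

Call:
{"op": "play_rows", "data": {
  "motion": [
    [0, 0, -0.5, 0, 0, 0, -1],
    [0, 0, -1, 0, 0, 0, -1],
    [0, 0, -1.5, 0, 0, 0, -1],
    [0, 0, -2, 0, 0, 0, -1],
    [0, 0, -2, 0, 0, 0, -1]
  ]
}}

```text
clock: 15.45
position: [0.5919, -0.1863, 0.1684]
tool_rot: [3.141, 0.0, 1.469]
force: [0.7, -0.1, -0.5]
grip_width: -0.0001
finger_force: 0.0
```

Call:
{"op": "play_rows", "data": {
  "motion": [
    [0, -1, 0, 0, 0, 0, -1],
    [0, -2, 0, 0, 0, 0, -1],
    [0, -3, 0, 0, 0, 0, -1],
    [0, -4, 0.5, 0, 0, 0, -1],
    [0, -5, 1.3, 0, 0, 0, -1]
  ]
}}

```text
clock: 15.95
position: [0.5409, -0.181, 0.155]
tool_rot: [3.141, -0.0, 1.469]
force: [0.7, -0.6, 0.4]
grip_width: 0.0
finger_force: 0.2
```

```bash
python3 - <<'E'
from h import *
s=observe(); print(wj(s['position']),s['tool_rot'],s['force'])
im,W=cloud('side'); save(cv2.resize(im[130:290,190:350],None,fx=3.5,fy=3.5),'s6')
E
```

```text
[-0.05989552 -0.02666065  0.15499472] [ 3.14102660e+00 -2.61451374e-05  1.46856871e+00] [ 0.73201678 -0.6249958   0.39654215]
```

View pics/s6.png

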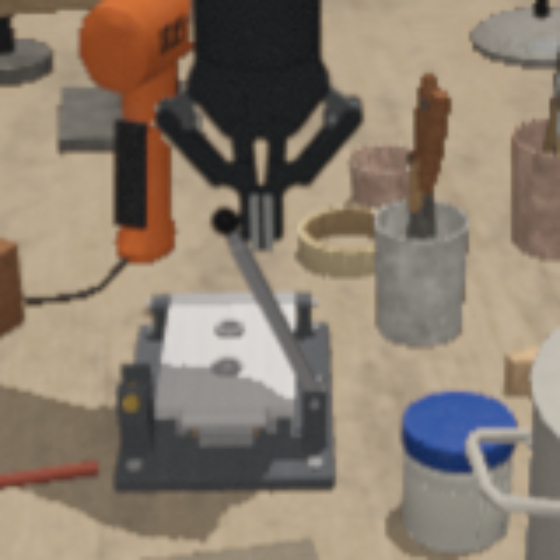

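The bar is past upright, at about 60°, with the ball at (226,220) and the fingertips behind it. I follow it down.

Call:
{"op": "play_rows", "data": {
  "motion": [
    [0, -1.2, 1.4, 0, 0, 0, -1],
    [0, -2.3, 2.8, 0, 0, 0, -1],
    [0, -3.1, 4, 0, 0, 0, -1],
    [0, -3.8, 5.2, 0, 0, 0, -1],
    [0, -4.4, 6.3, 0, 0, 0, -1]
  ]
}}

```text
clock: 16.5
position: [0.4974, -0.1765, 0.0915]
tool_rot: [-3.141, -0.0, 1.469]
force: [-0.9, 1.0, -0.3]
grip_width: -0.0002
finger_force: 0.2
```

Call:
{"op": "play_rows", "data": {
  "motion": [
    [0, -0.5, 1, 0, 0, 0, -1],
    [0, -0.8, 1.8, 0, 0, 0, -1],
    [0, -0.9, 2.3, 0, 0, 0, -1],
    [0, -1, 2.6, 0, 0, 0, -1],
    [0, -1, 2.9, 0, 0, 0, -1]
  ]
}}

```text
clock: 17.0
position: [0.4883, -0.1756, 0.0628]
tool_rot: [3.141, -0.0, 1.469]
force: [-0.9, -0.8, 1.5]
grip_width: 0.0001
finger_force: 0.5
```

Call:
{"op": "play_rows", "data": {
  "motion": [
    [0, 0, 0.2, 0, 0, 0, -1],
    [0, 0, 0.4, 0, 0, 0, -1],
    [0, 0, 0.6, 0, 0, 0, -1],
    [0, 0, 0.8, 0, 0, 0, -1],
    [0, 0, 1, 0, 0, 0, -1]
  ]
}}

```text
clock: 17.5
position: [0.4884, -0.1757, 0.0531]
tool_rot: [3.141, -0.0, 1.469]
force: [-8.0, 4.1, 42.0]
grip_width: -0.0001
finger_force: 21.1
```

Call:
{"op": "play_rows", "data": {
  "motion": [
    [0, 0, -0.5, 0, 0, 0, -1],
    [0, 0, -2, 0, 0, 0, -1],
    [0, 0, -6, 0, 0, 0, -1],
    [0, 0, -10, 0, 0, 0, -1],
    [0, 0, -14, 0, 0, 0, -1]
  ]
}}

```text
clock: 18.0
position: [0.4879, -0.1756, 0.1942]
tool_rot: [-3.141, 0.0, 1.468]
force: [0.4, -0.1, -0.3]
grip_width: 0.0
finger_force: 0.0
```

```bash
python3 - <<'E'
from h import *
s=observe(); print(wj(s['position']),s['force'])
im,W=cloud('side'); save(cv2.resize(im[170:290,200:340],None,fx=4,fy=4),'s7')
P=wj(W)
m=(abs(P[...,0]+.06)<.012)&(P[...,1]>-.045)&(P[...,1]<.045)&(P[...,2]>.047)&(P[...,2]<.08); q=P[m]; print('bar',len(q),np.percentile(q[:,2],[50,90,100]),np.polyfit(q[:,1],q[:,2],1))
m=(abs(P[...,1])<.035)&(P[...,0]>-.04)&(P[...,0]<.07)&(P[...,2]>.036)&(P[...,2]<.046); q=P[m]; print('leaf',len(q),np.polyfit(q[:,0],q[:,2],1))
m=(abs(P[...,0]+.06)<.015)&(P[...,1]>.069)&(P[...,1]<.09)&(P[...,2]>.03)&(P[...,2]<.09); print('ball',P[m].mean(0),P[m].max(0))
E
```

```text
[-0.05988777  0.02666031  0.19421767] [ 0.43183252 -0.10730829 -0.27446124]
bar 216 [0.05265095 0.05448241 0.05599662] [-0.00504621  0.0519651 ]
leaf 590 [-0.00694127  0.04186664]
ball [-0.06450237  0.07667312  0.05187603] [-0.05513374  0.08278122  0.05849523]
```

View pics/s7.png

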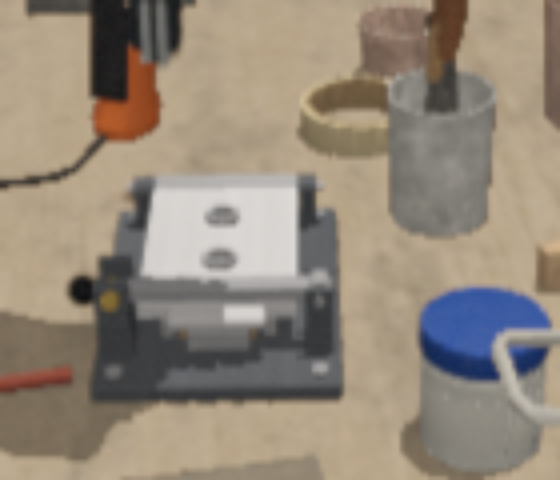

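The bar lies level across the leaf, with its ball at (82,290). The ball's top is at z 58.5 mm, against 58 mm expected when home. The leaf is flat and the arm is clear.

```bash
python3 -c "
from workcell import bot
print(bot.job_done())"
```

```text
the job is handed in; nothing more can be done
None
```

The offcut is in the nest, the leaf is shut and the latch bar is home by the camera measurements; I handed the job in at about 18 s and no verdict was returned.

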